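Free the ratchet pawl with a screwdriver and lower the lift

TASK

Bring the raised deck of the small blue ratchet lift down with the pressure switch still standing on it. Take the yellow screwdriver lying near the lift by its handle, reach with its tip up under the red pawl's tail from the front, below the guard bar, and flick the pawl right over so that it stays back by itself (never touch the pawl with the fingers). Lay the screwdriver flat on the worktop clear of the lift, push the deck gently all the way down by its black knob, let go, and leave the wash bottle, red tape roll and side cutters beside the work where they are.

Things in the scene. Friction and masses are not known exactly. Their poses are not given: they have to be found in the camera images.
- lift: Ratchet lift fixed on the worktop: blue base 150 x 116 mm, two cheeks with clear guards above (48 mm clear between them, up to 180 mm high), mast 294 mm high at the rear, deck on top. Origin on the worktop under the wheel's cheeks; z up, its own -x is the open front, y along the pawl pin. The pawl pin lies at x = +20 mm, 165 mm up. The pawl locks the ratchet wheel, and so the deck, until it is over.
- guard_bar (a point): Middle of the level steel guard bar, 9 mm diameter, along the lift's y across the open front, 166 mm above the worktop. A rod must pass below this bar and above the wheel, so to lift the tail it has to slope up toward the rear by 25 to 38 degrees (steeper, the screwdriver's end meets the worktop); pushed on 45 to 50 mm along its own line from under the tail, it carries the pawl over.
- wheel_axle (a point): Centre of the ratchet wheel (outer radius 36 mm, 14 mm thick), between the cheeks, below the pawl; 42 mm below the guard bar and 48 mm behind it.
- pawl (a joint): Red pawl, hinged on its pin: 0 = engaged in the ratchet wheel, tail level and toward the front; grows as the tail swings up and to the rear; 1.6 = fully over, tail upright. A weight ball balances it: below about 0.9 rad it falls back to 0, beyond it falls over to 1.6 and stays. Moves freely (well under 1 N).
- pawl_tail (a point): Point 7 mm in from the end of the pawl's tail, mid-width, level with its underside; 51 mm from the pawl pin. The tail is a flat red paddle 28 mm wide and about 7 mm thick; behind the first 29 mm the nose hangs down from it. Moves with the pawl; while the pawl is engaged the axes are those of the lift.
- deck (a joint): How far the deck has been lowered in m: 0 = raised (start), 0.045 = fully down on its stop. It slides stiffly: friction holds it where it is left, and a push of about 3 to 8 N moves it once the pawl is over.
- deck_knob (a point): Centre (half-way up) of the round black plastic knob on the front of the deck, 28 mm diameter, 19 mm high, on a 14 mm stem; the deck's tongue lies 28 mm below this point, the knob's top 9 mm above it. It moves with the deck. The axes are those of the lift.
- deck_top (a point): Point on the deck's upper face, where the pressure switch stands; moves with the deck, axes as the lift's. The deck is 106 x 120 mm with a rim 5 mm high.
- pressure_switch_centre (a point): Black digital pressure switch, 60 x 94 x 48 mm, about 0.09 kg, standing loose on the deck; this point is in its middle, 15 mm above its underside; z up.
- driver_grip (a point): Yellow screwdriver lying flat on the worktop within reach, to the right of the lift (a like one far back is not meant): point on the axis of its handle, 12 mm above its underside, where it is well gripped from above across the handle (23 mm thick). The handle runs from 21 mm ahead of this point to 66 mm behind it; 0.09 kg.
- driver_tip (a point): Tip of the same screwdriver's straight steel shaft (6 mm diameter, blade at the end 12 mm wide), on the axis, 130 mm from driver_grip. The line from driver_grip to driver_tip is the screwdriver's direction.
- wash_bottle: White squeeze bottle with a red cap, 65 x 71 x 204 mm; origin under its middle. Bystander. (the one within reach)
- red_tape: Red roll of tape lying flat, 60 mm diameter, 18 mm high; origin under its middle. Bystander. (the one within reach)
- cutters: Side cutters with orange handles lying flat, 169 x 56 x 12 mm; origin under their middle. Bystander.

How it is judged:
On the way, in this order (a step that is already met when the one before it is completed fails the run):
1. the pawl has been flicked fully over with the screwdriver, the deck still up (value of joint pawl above 1.3 rad and value of joint deck below 0.01 m), for 0.3 s.
2. the deck is all the way down with the pawl still over (value of joint deck above 0.041 m and value of joint pawl above 1.3 rad), for 0.2 s.
At the end, for the whole second after the job is handed in: The pawl is over (more than 1.3 rad) and the deck down (more than 41 of its 45 mm); the pressure switch stands upright on the deck (within 30 mm of the deck point, tilted under 0.15 rad); the screwdriver lies flat at rest on the worktop (both ends below 25 mm), not touching the lift (all of step 2 and horizontal distance between pressure_switch_centre and deck_top below 0.03 m and z of pressure_switch_centre in the frame of deck_top below 0.022 m and angle between pressure_switch_centre's own z axis and vertical below 0.15 rad and height (world z) of each of driver_grip, driver_tip below 0.025 m and contact force between driver and lift below 0.1 N and linear speed of driver below 0.02 m/s).
It fails at once if the fingers touch the pawl (it is to be moved with the screwdriver) (contact force between the fingers and pawl above 0.5 N).
It fails at once if the deck is driven down roughly (faster than 0.25 m/s) (velocity of joint deck above 0.25 m/s).
It fails at once if the pressure switch is tipped (angle between pressure_switch_centre's own z axis and vertical above 0.4 rad).
It fails at once if a bystander is disturbed by more than 30 mm (distance of any of wash_bottle, red_tape, cutters from where it was at the start of the episode above 0.03 m).
It also fails if it takes over 58 s, if anything falls off the work surface, if the arm or the gripper's body presses on something with over 40 N, if the wrist force passes 120 N, or if a joint passes its speed limit or range.

ROBOT

A 6-joint arm with a two-finger parallel gripper is mounted at the origin on a cart in front of the work surface, level with it; the furniture and walls round the work are solid. World frame = base frame: x ahead of the robot, y to its left, z up, the work surface at z = 0. Lengths are in m, angles in rad, forces in N, time in s.
With the tool pointing down it reaches from about 0.225 to 0.875 m from the base axis. Payload 3.4 kg.
Tool frame: the origin (TCP) lies between the finger pads; the fingertips stand 8 mm ahead of it and the grasp point (between the pads) lies 11 mm behind it; z points along the fingers, y is the line along which they close (so a half turn about z gives the same grasp; the last joint's range is limited). The gripper opens to 85 mm and grips with 20 to 120 N. Pads are 22 mm wide; open, the fingers measure 114 mm over their backs; the gripper's body (76 mm by 85 mm) begins 54 mm behind the grasp point. The pads swing forward as they close: fully open they stand 13 mm farther back than shut.
Start: joints at [-1.407, 0.276, 1.505, -0, 1.361, -0.121], TCP at [0.162, -0.552, 0.239] pointing down, gripper open.
Joint ranges: [-2.89, 2.89], [-0.75, 2.08], [0.22, 2.7], [-1.18, 4.32], [0.11, 2.71], [-2.7, 2.7]. Speed limits (rad/s): [2.57, 2.57, 3.14, 3.14, 3.14, 3.14].

INTERFACE

Orientations are given as a unit quaternion [w, x, y, z].
In Python, from rig import manip gives the robot as it stands.
- The arm moves only by the tool move_arm, never from a script. Its argument "deltas" is a list that holds one entry, the list of rows, each a list of 5 numbers: the shift along the tool's x, y, z normalised to -1 to 1, where 1 is 80 cm, then the turn about the tool's z normalised to -1 to 1, where 1 is 120 degrees, then the closure, from -1 (fully open) to 1 (shut). In form: [[[tx, ty, tz, twist, grip], ...]]. A call has 1 to 12 rows; each row is the pose to reach, as a shift and turn from the pose commanded when the call began, along the tool's axes at that moment; what a row does not reach only later rows make up. A row lasts 1/10 s, in which the tool goes at most 50 mm and 8.59 degrees, less where a joint would pass 70% of its speed; a pose out of reach is approached as far as the arm can. A call with a number of a shift or a turn outside -1 to 1 is refused whole. A call with a gripper value outside its range is refused whole. The fingers move at their own pace and stop on an object; "squeeze" is the grip in N (left out, the last holds). Time passes only in rows, so rows that repeat a pose let the fingers close. It gives the time, the measured TCP pose, the force, the opening and the grip force at its end, in the units of the state.
- manip.get_state(): the state, without advancing time (a new reading comes with each control period).
- manip.get_image(name): name is "scene" or "top" or "wrist"; returns the picture (400x640x3 uint8, red, green, blue); there is no depth.
- manip.camera_params(name): a dict with "fx", "fy", "cx", "cy" (pixels), "dist" ([k1, k2, p1, p2, k3] as OpenCV has them; the pictures are not rectified), "R" (3x3) and "t" (3): a world point X has camera coordinates R X + t; the wrist camera has in their place "tool_from_camera" (4x4, takes a point from camera to tool coordinates, whose origin is the TCP and whose axes are the flange's). Camera axes: x right, y down, z forward; pixel columns grow to the right and rows downward; lengths in m; the calibration is good to about 2 mm. A picture is of the moment at which its call begins: read the wrist's pose just before it. camera_params takes no time and is no camera call.
- manip.sign_off(): hands the job in; it is judged then, once.
The state is a dict: "clock": time; "qpos": joint angles; "qd": joint speeds; "effort": joint torques, N m; "position": TCP position; "ee_rot": TCP orientation; "contact_force": force on the tool from outside, world axes, zero at the start; "moment": the same for the moment, N m; "width": finger opening in m; "gripper_force": force on a finger pad.
Only numpy, scipy, OpenCV 4.12 (cv2) and the standard library are available. Lean on these libraries where they do the work, as an engineer would, in place of code of your own. Each camera call takes 0.05 s, during which the arm holds its last target. There are 200 camera calls.

## Working session

There is one attempt and no reset: what is moved stays moved. The work goes in short steps, Python scripts to look and compute and a tool call to move; the robot and the scene stay as the last step left them, time stands still between calls to the robot, and variables do not carry over. Pictures are saved under pics/ and viewed, at most 10 in all, crops included, and the job is handed in when it is done.

Besides the shell and the picture viewer there is one more tool, called after "Call:" as name(argument=value, ...), one argument or row to a line, values as JSON. move_arm: Moves the arm, as the interface text tells. Scaled input: -1 to 1 covers 80 cm each way for a shift and 120 degrees each way for a turn. Its arguments: {"type":"object","properties":{"deltas":{"type":"array","items":{"type":"array","items":{"type":"array","items":{"type":"number","minimum":-1,"maximum":1}}}},"squeeze":{"type":"number"}},"required":["deltas"]}

```bash
mkdir -p pics; ls; python3 - <<'E'
from rig import manip
import cv2,json,numpy as np
s=manip.get_state();print(s)
for n in("scene","top","wrist"):
    im=manip.get_image(n);cv2.imwrite(f"pics/{n}0.png",im[:,:,::-1])
    p=manip.camera_params(n);print(n,{k:np.round(np.array(v),4).tolist() for k,v in p.items()})
E
```

```text
pics
{'clock': 0.0, 'qpos': array([-1.40701219e+00,  2.76611647e-01,  1.50615228e+00,  6.63959403e-06,
        1.36067708e+00, -1.21004447e-01]), 'qd': array([ 3.24299490e-04,  1.59011526e-03,  5.57117526e-04,  2.59256677e-05,
       -1.14436978e-03, -6.69546173e-04]), 'effort': array([ 1.64045182e-04, -4.16766572e+01, -2.45802712e+01, -3.77237177e-05,
        1.11554601e-02,  1.17246466e-05]), 'position': array([ 0.16145911, -0.55133068,  0.23842256]), 'ee_rot': array([-9.24037771e-04,  9.89878727e-01,  1.41912828e-01, -1.65211554e-05]), 'contact_force': array([-0.38724242,  0.20746481,  0.31914059]), 'moment': array([ 0.017473  , -0.02870543, -0.00634168]), 'gripper_force': 0.0, 'width': 0.08548640640114728}
scene {'fx': 493.2505, 'fy': 493.2505, 'cx': 328.7558, 'cy': 199.2768, 'dist': [0.0284, 0.0, 0.0, 0.0, 0.0], 'R': [[0.9239, 0.3826, 0.008], [0.2814, -0.665, -0.6919], [-0.2593, 0.6415, -0.722]], 't': [-0.3424, -0.2185, 1.6595]}
top {'fx': 481.3323, 'fy': 481.3323, 'cx': 315.9581, 'cy': 190.8172, 'dist': [-0.1281, 0.0, 0.0, 0.0, 0.0], 'R': [[0.2892, -0.9572, 0.005], [-0.9251, -0.2809, -0.2555], [0.246, 0.0692, -0.9668]], 't': [-0.4204, 0.4273, 1.3922]}
wrist {'fx': 319.8922, 'fy': 319.8922, 'cx': 317.2727, 'cy': 198.9768, 'dist': [-0.0425, 0.0, 0.0, 0.0, 0.0], 'tool_from_camera': [[0.0001, -0.9467, -0.3221, 0.0825], [1.0, 0.0002, -0.0004, -0.0], [0.0005, -0.3221, 0.9467, -0.1348], [0.0, 0.0, 0.0, 1.0]]}
```

View pics/scene0.png

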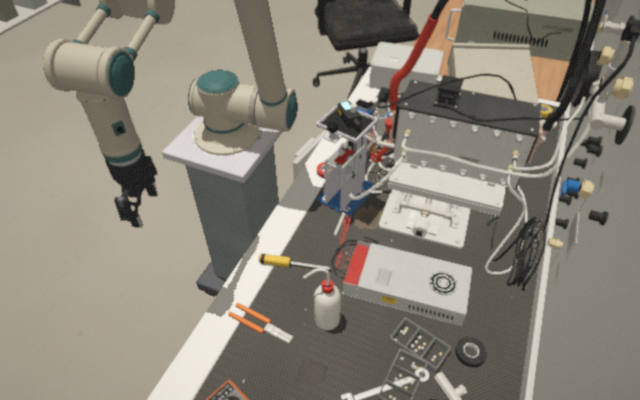

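View pics/top0.png

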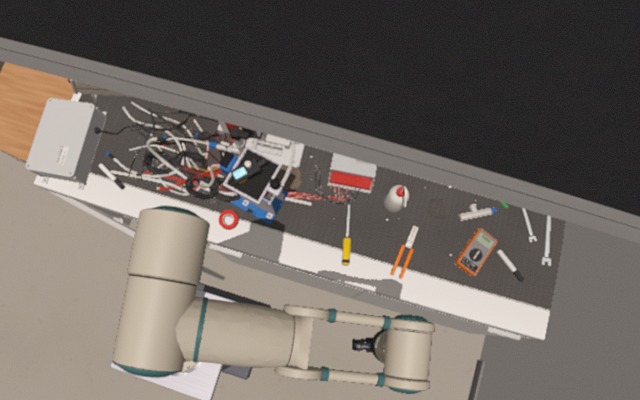

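The overview shows the lift at top (258,185) and scene (345,165). The driver's handle is at top (346,250) with its tip near (348,205). Next I'll zoom in.

```bash
python3 - <<'E'
import cv2,numpy as np
s=cv2.imread("pics/scene0.png");t=cv2.imread("pics/top0.png")
a=cv2.resize(s[85:225,290:420],None,fx=4.28,fy=4.28,interpolation=cv2.INTER_CUBIC)[:600,:400]
a=cv2.resize(s[90:220,305:392],(400,598),interpolation=cv2.INTER_CUBIC)
b=cv2.resize(t[130:280,205:365],(400,375),interpolation=cv2.INTER_CUBIC)
o=np.zeros((600,800,3),np.uint8);o[:598,:400]=a;o[:375,400:]=b
cv2.imwrite("pics/z0.png",o)
E
```

```text
(no output)
```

View pics/z0.png

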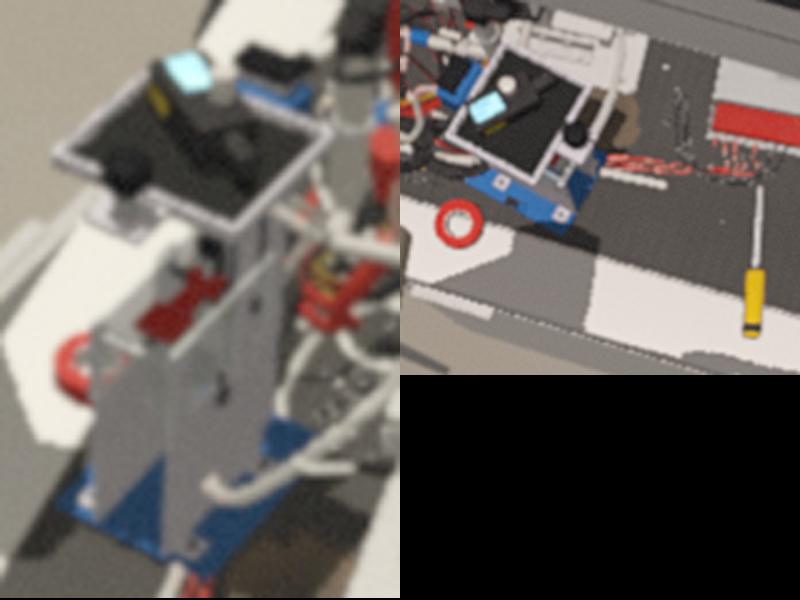

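The zoom shows the following:
- **Lift:** its front opens to the right in the top view, roughly toward world -y.
- **Knob:** top (275,183), scene (333,127), at the middle of the deck's front edge.
- **Pawl:** the red pawl is visible between the cheeks in the scene view.
- **Driver:** the handle is at top (346,250) and the tip at (348,205).

I'll triangulate these.

```bash
cat > h.py <<'E'
import cv2,numpy as np
from rig import manip
from scipy.spatial.transform import Rotation as Ro
def cam(n,pose=None):
    p=manip.camera_params(n);K=np.array([[p['fx'],0,p['cx']],[0,p['fy'],p['cy']],[0,0,1]]);d=np.array(p['dist'])
    if n=="wrist":
        s=pose or manip.get_state();q=s['ee_rot'];T=np.eye(4);T[:3,:3]=Ro.from_quat([q[1],q[2],q[3],q[0]]).as_matrix();T[:3,3]=s['position']
        M=np.linalg.inv(T@np.array(p['tool_from_camera']));return K,d,M[:3,:3],M[:3,3]
    return K,d,np.array(p['R']),np.array(p['t'])
def ray(c,uv):
    K,d,R,t=c;u=cv2.undistortPoints(np.array([[uv]],float),K,d)[0,0];v=R.T@np.array([u[0],u[1],1]);return -R.T@t,v/np.linalg.norm(v)
def plane(c,uv,z):
    o,v=ray(c,uv);return o+v*(z-o[2])/v[2]
def tri(obs):
    A=np.zeros((3,3));b=np.zeros(3);rs=[ray(c,u) for c,u in obs]
    for o,v in rs:
        P=np.eye(3)-np.outer(v,v);A+=P;b+=P@o
    X=np.linalg.solve(A,b);return X,[round(1e3*np.linalg.norm((np.eye(3)-np.outer(v,v))@(X-o)),1) for o,v in rs]
def proj(c,X):
    K,d,R,t=c;return cv2.projectPoints(np.array(X,float).reshape(-1,1,3),cv2.Rodrigues(R)[0],t,K,d)[0].reshape(-1,2)
def yellow(im,lo=(18,150,110),hi=(32,255,255)): return cv2.inRange(cv2.cvtColor(im,cv2.COLOR_RGB2HSV),lo,hi)
E
python3 - <<'E'
from h import *
np.set_printoptions(precision=4,suppress=True)
S=cam("scene");T=cam("top")
for n,a,b in [("knob",(332.8,127),(275,183.2)),("fl(lowx)",(317,123.7),(259,202)),("fr",(356,139.2),(281.8,164)),("rr",(377,118.3),(249,149.2))]:
    print(n,*tri([(S,a),(T,b)]))
for n,c,roi in(("scene",S,(240,280,250,300)),("top",T,(225,275,335,360))):
    im=cv2.imread(f"pics/{n}0.png")[:,:,::-1];m=yellow(np.ascontiguousarray(im));k=np.zeros_like(m);k[roi[0]:roi[1],roi[2]:roi[3]]=1;m*=k
    y,x=np.nonzero(m);P=np.c_[x,y].astype(float);mu=P.mean(0);d=np.linalg.svd(P-mu)[2][0];s=(P-mu)@d
    e=[mu+d*s.min(),mu+d*s.max()];print(n,len(P),e,[plane(c,q,.012) for q in e])
print("tip",plane(T,(348.5,204.5),.005),plane(S,(328,268.5),.005))
print("wash",plane(T,(397,205),0),"tape",plane(T,(229,219),.01), "psu", plane(T,(333,186),.0))
E
```

```text
knob [ 0.4571 -0.1928  0.3077] [np.float64(1.2), np.float64(1.2)]
fl(lowx) [ 0.4043 -0.1659  0.2831] [np.float64(0.5), np.float64(0.5)]
fr [ 0.5164 -0.1899  0.2863] [np.float64(1.8), np.float64(1.8)]
rr [ 0.5339 -0.0939  0.2857] [np.float64(5.7), np.float64(5.7)]
scene 194 [array([263.9756, 259.2021]), array([288.7345, 262.1957])] [array([ 0.3628, -0.4224,  0.012 ]), array([ 0.4263, -0.4061,  0.012 ])]
top 169 [array([346.8731, 237.8644]), array([345.202 , 264.0766])] [array([ 0.4281, -0.4077,  0.012 ]), array([ 0.3503, -0.4248,  0.012 ])]
tip [ 0.5313 -0.384   0.005 ] [ 0.5259 -0.3804  0.005 ]
wash [ 0.5749 -0.5298  0.    ] tape [ 0.3792 -0.0453  0.01  ] psu [ 0.5758 -0.3211  0.    ]
```

Call:
move_arm(
  deltas=[
    [[0.344,-0.108,-0.138,0,-1],[0.344,-0.108,-0.138,0,-1],[0.344,-0.108,-0.138,0,-1],[0.344,-0.108,-0.138,0,-1],[0.344,-0.108,-0.138,0,-1],[0.344,-0.108,-0.138,0,-1],[0.344,-0.108,-0.138,0,-1],[0.344,-0.108,-0.138,0,-1],[0.344,-0.108,-0.138,0,-1],[0.344,-0.108,-0.138,0,-1]],
  ],
  squeeze=20,
)

```text
clock: 1.15
position: [0.3999, -0.3923, 0.3486]
ee_rot: [-0.001, 0.99, 0.141, -0.001]
contact_force: [-1.4, 0.7, 0.3]
width: 0.0854
gripper_force: 0.0
```

```bash
python3 - <<'E'
from h import *
import pickle
s=manip.get_state();print(s['clock'],s['position'],s['ee_rot'],s['contact_force'])
im=manip.get_image("wrist");cv2.imwrite("pics/w1.png",im[:,:,::-1]);pickle.dump(s,open("w1.pkl","wb"))
cv2.imwrite("pics/w1b.png",cv2.resize(im[:,:,::-1],(800,500),interpolation=cv2.INTER_CUBIC))
E
```

```text
1.15 [ 0.39987088 -0.39230635  0.34862072] [-6.86354391e-04  9.90017165e-01  1.40942148e-01 -9.23718493e-04] [-1.38228719  0.71216885  0.26096794]
```

View pics/w1b.png

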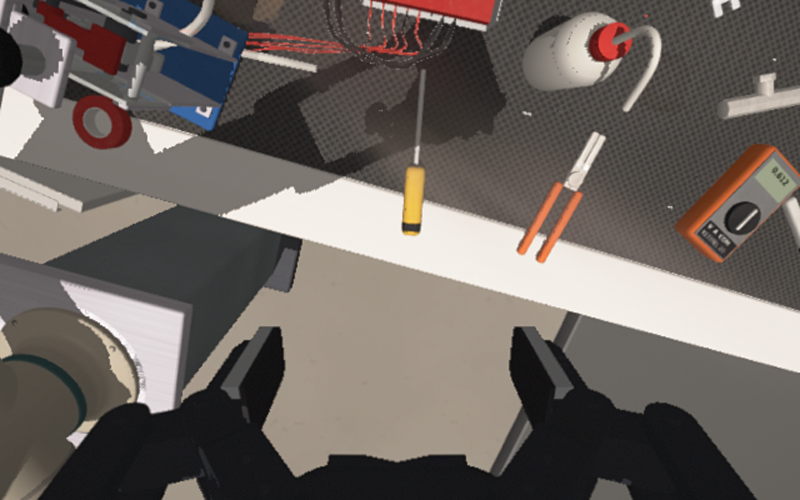

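```bash
python3 - <<'E'
import cv2
im=cv2.imread("pics/w1.png");cv2.imwrite("pics/w1c.png",cv2.resize(im[0:140,0:200],(800,560),interpolation=cv2.INTER_CUBIC))
E
```

```text
(no output)
```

View pics/w1c.png

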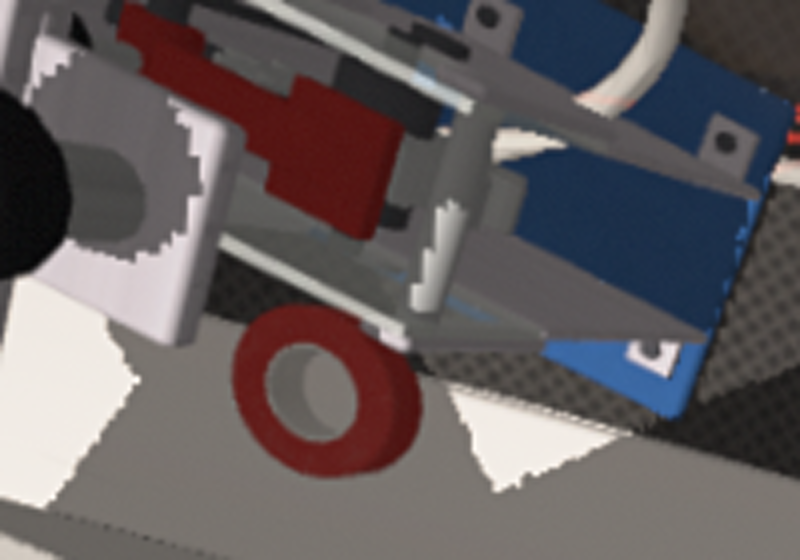

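The crop shows:
- **Guard bar:** runs from (478,105) to (425,308).
- **Red paddle end:** runs from (403,120) to (375,240).
- **Base front corners:** (793,105) and (672,417).
- **Knob:** left, at about (5,185).

All of these are in 4x pixels.

```bash
python3 - <<'E'
from h import *
import pickle
np.set_printoptions(precision=4,suppress=True)
s=pickle.load(open("w1.pkl","rb"));W=cam("wrist",s);S=cam("scene");T=cam("top")
f=lambda a,z:plane(W,(a[0]/4,a[1]/4),z)
b1,b2=f((478,105),.166),f((425,308),.166);print("bar",b1,b2,(b1+b2)/2,np.linalg.norm(b1-b2),np.degrees(np.arctan2(*(b2-b1)[[1,0]])))
for z in(.167,.171):
  p1,p2=f((403,120),z),f((375,240),z);print("tail",z,p1,p2,(p1+p2)/2,np.linalg.norm(p1-p2),np.degrees(np.arctan2(*(p2-p1)[[1,0]])))
for z in(.0,.01,.02):
  p1,p2=f((793,105),z),f((672,417),z);print("base",z,p1,p2,(p1+p2)/2,np.linalg.norm(p1-p2),np.degrees(np.arctan2(*(p2-p1)[[1,0]])))
# tongue corner near (185,345) & (240,125)
for z in(.28,): print("tongue",f((185,342),z),f((243,128),z))
im=cv2.imread("pics/w1.png")[:,:,::-1];m=yellow(np.ascontiguousarray(im));n,l,st,ce=cv2.connectedComponentsWithStats(m);i=1+st[1:,4].argmax()
y,x=np.nonzero(l==i);P=np.c_[x,y].astype(float);mu=P.mean(0);d=np.linalg.svd(P-mu)[2][0];t=(P-mu)@d
print(st[i],[plane(W,mu+d*q,.012) for q in(t.min(),t.max())]);print("tip",plane(W,(422/1.25,70/1.25),.012),"tail",plane(W,(411/1.25,235/1.25),.012))
E
```

```text
bar [ 0.484  -0.1801  0.166 ] [ 0.4365 -0.1723  0.166 ] [ 0.4602 -0.1762  0.166 ] 0.04817044074730091 170.72016695242885
tail 0.167 [ 0.4764 -0.1639  0.167 ] [ 0.4487 -0.1597  0.167 ] [ 0.4626 -0.1618  0.167 ] 0.027994529795717347 171.46427880517086
tail 0.171 [ 0.4764 -0.1665  0.171 ] [ 0.4491 -0.1624  0.171 ] [ 0.4628 -0.1645  0.171 ] 0.027640488470249042 171.46427880517078
base 0.0 [ 0.5149 -0.1881  0.    ] [ 0.4002 -0.163   0.    ] [ 0.4575 -0.1756  0.    ] 0.1174767923125324 167.66261008536554
base 0.01 [ 0.5142 -0.1919  0.01  ] [ 0.4018 -0.1673  0.01  ] [ 0.458  -0.1796  0.01  ] 0.11504599716164729 167.66261008536551
base 0.02 [ 0.5134 -0.1956  0.02  ] [ 0.4034 -0.1716  0.02  ] [ 0.4584 -0.1836  0.02  ] 0.11261520201076218 167.66261008536551
tongue [ 0.4369 -0.2059  0.28  ] [ 0.4703 -0.2134  0.28  ]
[323 136  15  43 552] [array([ 0.4237, -0.406 ,  0.012 ]), array([ 0.3613, -0.4213,  0.012 ])]
tip [ 0.5294 -0.3826  0.012 ] tail [ 0.3464 -0.4255  0.012 ]
```

Call:
move_arm(
  deltas=[
    [[-0.05,0.022,0.05,0.025,-1],[-0.05,0.022,0.36,0.025,-1],[-0.05,0.022,0.36,0.025,-1],[-0.05,0.022,0.36,0.025,-1],[-0.05,0.022,0.36,0.025,-1],[-0.05,0.022,0.36,0.025,-1],[-0.05,0.022,0.36,0.025,-1],[-0.05,0.022,0.36,0.025,-1],[-0.05,0.022,0.36,0.025,-1],[-0.05,0.022,0.36,0.025,-1]],
  ],
)

```text
clock: 2.2
position: [0.3691, -0.4218, 0.0645]
ee_rot: [0.003, 0.993, 0.116, 0.001]
contact_force: [-0.0, -0.2, 0.4]
width: 0.0853
gripper_force: 0.0
```

```bash
python3 - <<'E'
from h import *
np.set_printoptions(precision=4,suppress=True)
s=manip.get_state();W=cam("wrist",s);im=manip.get_image("wrist");cv2.imwrite("pics/w2.png",im[:,:,::-1])
print(s['position'],s['ee_rot'])
m=yellow(im);n,l,st,ce=cv2.connectedComponentsWithStats(m);i=1+st[1:,4].argmax()
y,x=np.nonzero(l==i);P=np.c_[x,y].astype(float)
Q=np.array([plane(W,p,.014) for p in P])[:,:2];mu=Q.mean(0);d=np.linalg.svd(Q-mu)[2][0];d*=np.sign(d[0]);t=(Q-mu)@d;n=np.array([-d[1],d[0]]);w=(Q-mu)@n
print(st[i],mu,d,np.degrees(np.arctan2(d[1],d[0])),t.min(),t.max(),"front",mu+d*t.max(),"width",np.ptp(w),"hand off axis",(s['position'][:2]-mu)@n,"along from front",(s['position'][:2]-mu)@d-t.max())
E
```

```text
[ 0.3691 -0.4218  0.0645] [0.0026 0.9933 0.1158 0.0013]
[ 296  131   36  111 3592] [ 0.395  -0.4131] [0.9738 0.2275] 13.15286954398593 -0.036136104564332396 0.03335258371506867 front [ 0.4275 -0.4055] width 0.021707086970003023 hand off axis -0.0025800296280418726 along from front -0.06054245193660583
```

View pics/w2.png

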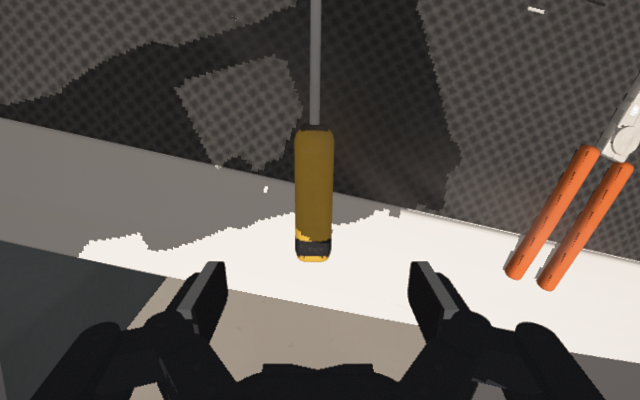

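The wrist view shows the handle at rows 128–262, with its axis near column 314, centred between the fingers within 3 mm. I'll descend and grip.

Call:
move_arm(
  deltas=[
    [[0,-0.003,0.04,0,-1],[0,-0.003,0.067,0,-1],[0,-0.003,0.067,0,-1],[0,-0.003,0.067,0,-1],[0,-0.003,0.067,0,1],[0,-0.003,0.067,0,1],[0,-0.003,0.067,0,1],[0,-0.003,0.067,0,1],[0,-0.003,0.067,0,1],[0,-0.003,0.067,0,1],[0,-0.003,0.067,0,1],[0,-0.003,0.067,0,1]],
  ],
  squeeze=40,
)

```text
clock: 3.45
position: [0.3676, -0.4178, 0.0087]
ee_rot: [0.001, 0.993, 0.116, 0.0]
contact_force: [-0.6, 0.8, 5.4]
width: 0.0218
gripper_force: 39.1
```

Call:
move_arm(
  deltas=[
    [[0,0,-0.06,0,1],[0,0,-0.12,0,1],[0,0,-0.18,0,1],[0.03,-0.02,-0.25,-0.07,1],[0.076,-0.041,-0.25,-0.14,1],[0.076,-0.041,-0.25,-0.21,1],[0.076,-0.041,-0.25,-0.28,1],[0.076,-0.041,-0.25,-0.35,1],[0.076,-0.041,-0.25,-0.42,1],[0.076,-0.041,-0.25,-0.49,1],[0.076,-0.041,-0.25,-0.542,1],[0.076,-0.041,-0.25,-0.542,1]],
  ],
)

```text
clock: 4.65
position: [0.4187, -0.3712, 0.2075]
ee_rot: [-0.001, 0.775, 0.632, -0.0]
contact_force: [0.1, -0.3, -0.9]
width: 0.0213
gripper_force: 39.5
```

```bash
cat >> h.py <<'E'
def look(name):
    s=manip.get_state();print(s['clock'],s['position'],s['ee_rot'],s['contact_force'],s['width'],s['gripper_force'])
    ims={n:manip.get_image(n) for n in("wrist","scene")}
    a=ims["wrist"];b=cv2.resize(ims["scene"][80:280,230:430],(400,400),interpolation=cv2.INTER_CUBIC)
    a=cv2.resize(a,(400,250));o=np.zeros((400,800,3),np.uint8);o[:250,:400]=a;o[:,400:]=b
    for n in ims: cv2.imwrite(f"pics/{name}_{n}.png",ims[n][:,:,::-1])
    cv2.imwrite(f"pics/{name}.png",o[:,:,::-1]);return s,ims
E
python3 - <<'E'
from h import *
np.set_printoptions(precision=4,suppress=True)
look("l3")
E
```

```text
4.65 [ 0.4187 -0.3712  0.2075] [-0.0006  0.7753  0.6316 -0.0001] [ 0.1187 -0.2895 -0.9426] 0.021306104960864738 39.53107832930982
```

View pics/l3.png

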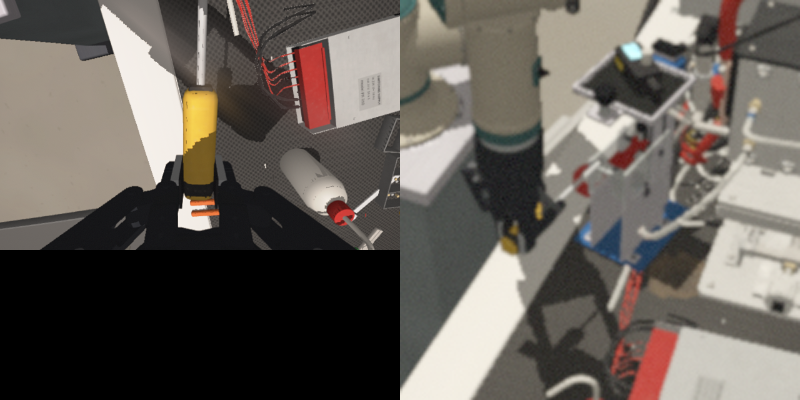

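The driver is held level, pointing at the lift. I'll rest its shaft on top of the guard bar with a soft grip and lower the hand, so it pivots to about 27°.

Call:
move_arm(
  deltas=[
    [[0.051,0,0.02,0,1],[0.051,0,0.035,0,1],[0.053,0,0.045,0,1],[0.055,0,0.055,0,1],[0.058,0,0.066,0,1],[0.061,0,0.078,0,1],[0.064,0,0.09,0,1],[0.067,0,0.102,0,1],[0.07,0,0.113,0,1],[0.073,0,0.124,0,1],[0.074,0,0.134,0,1],[0.074,0,0.134,0,1]],
  ],
  squeeze=20,
)

```text
clock: 5.95
position: [0.4304, -0.3129, 0.0996]
ee_rot: [-0.001, 0.775, 0.632, -0.0]
contact_force: [-0.9, -1.8, 0.2]
width: 0.0216
gripper_force: 37.7
```

```bash
python3 - <<'E'
from h import *
np.set_printoptions(precision=4,suppress=True)
look("l4")
E
```

```text
5.95 [ 0.4304 -0.3129  0.0996] [-0.001   0.775   0.6319 -0.0003] [-0.9082 -1.8388  0.2219] 0.021601999721819077 37.684923490232904
```

View pics/l4.png

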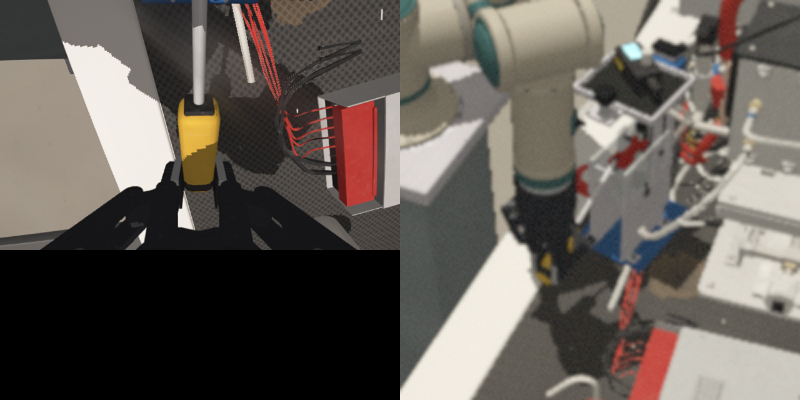

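```bash
cat >> h.py <<'E'
def tilt(im):
    c=cam("wrist",manip.get_state());p=manip.camera_params("wrist");K,d=c[0],c[1];M=np.linalg.inv(np.array(p['tool_from_camera']))
    m=yellow(im,(18,120,60));n,l,st,ce=cv2.connectedComponentsWithStats(m);i=1+st[1:,4].argmax()
    r=st[i,1];w=[(l[k]==i).sum() for k in range(r,r+60,6)]
    g=cv2.cvtColor(im,cv2.COLOR_RGB2GRAY).astype(int)
    out=[]
    for th in np.radians(np.arange(-5,46,1)):
        X=np.array([.0605*np.cos(th)-.0115*np.sin(th),0,-.003-.0605*np.sin(th)-.0115*np.cos(th)])
        out.append(cv2.projectPoints((M[:3,:3]@X+M[:3,3]).reshape(1,1,3),np.zeros(3),np.zeros(3),K,d)[0].ravel()[1])
    return r,w,np.interp(-r,-np.array(out[::1]) if out[0]<out[-1] else -np.array(out),np.arange(-5,46,1)) if False else np.round(out[::5],1)
E
python3 - <<'E'
from h import *
for n in("l3","l4"):
    im=np.ascontiguousarray(cv2.imread(f"pics/{n}_wrist.png")[:,:,::-1]);print(n,*tilt(im))
    print([im[r,290:350].astype(int).sum(1).tolist() for r in(10,)])
E
```

```text
l3 141 [np.int64(1), np.int64(49), np.int64(54), np.int64(57), np.int64(56), np.int64(56), np.int64(55), np.int64(55), np.int64(54), np.int64(54)] [148.  152.4 158.4 166.  175.5 186.6 199.6 214.3 230.5 248.1 266.7]
[[125, 123, 121, 128, 122, 120, 114, 106, 112, 118, 129, 133, 135, 132, 117, 108, 101, 104, 103, 105, 117, 122, 124, 121, 111, 118, 252, 462, 499, 334, 314, 321, 325, 327, 327, 328, 326, 327, 322, 313, 301, 252, 147, 91, 97, 110, 118, 117, 113, 120, 164, 173, 188, 201, 216, 232, 220, 201, 182, 196]]
l4 156 [np.int64(3), np.int64(13), np.int64(16), np.int64(18), np.int64(20), np.int64(69), np.int64(70), np.int64(68), np.int64(67), np.int64(66)] [148.  152.4 158.4 166.  175.5 186.6 199.6 214.3 230.5 248.1 266.7]
[[106, 104, 108, 104, 111, 116, 114, 117, 113, 109, 115, 110, 111, 118, 113, 120, 161, 266, 286, 292, 295, 301, 302, 304, 302, 308, 308, 313, 318, 326, 332, 329, 327, 322, 314, 306, 302, 301, 292, 289, 272, 210, 119, 104, 102, 108, 99, 101, 103, 103, 105, 112, 132, 126, 123, 193, 227, 223, 207, 186]]
```

Call:
move_arm(
  deltas=[
    [[0,0,0.005,0,1],[0,0,0.012,0,1],[0,0,0.012,0,1]],
  ],
  squeeze=20,
)

```text
clock: 6.35
position: [0.4308, -0.3138, 0.0908]
ee_rot: [0.0, 0.775, 0.632, -0.0]
contact_force: [-1.0, -2.2, 0.5]
width: 0.0218
gripper_force: 37.9
```

Call:
move_arm(
  deltas=[
    [[0,0,0,0,1],[0,0,0,0,1],[0,0,0,0,1],[-0.03,0,0,0,1],[-0.06,0,0,0,1],[-0.06,0,0,0,1],[-0.06,0,0,0,1]],
  ],
  squeeze=90,
)

```text
clock: 7.05
position: [0.4209, -0.36, 0.0909]
ee_rot: [-0.001, 0.776, 0.631, 0.0]
contact_force: [0.3, -0.6, -1.2]
width: 0.0202
gripper_force: 88.9
```

```bash
python3 - <<'E'
from h import *
np.set_printoptions(precision=4,suppress=True)
s,ims=look("l5");im=ims["wrist"]
g=cv2.GaussianBlur(cv2.cvtColor(im,cv2.COLOR_RGB2GRAY),(1,1),0).astype(int)
for r in(5,20,40,60,80): print(r,g[r,288:345].tolist())
# predicted tip in scene/top for tilts
S=cam("scene");T=cam("top");u=np.array([.203,.979,0])
for th in np.radians([24,28,32]):
    X=s['position']+np.array([0,0,.003])+.172*(np.cos(th)*u+np.array([0,0,np.sin(th)]));print(np.degrees(th),X,proj(S,X),proj(T,X))
cv2.imwrite("pics/l5z.png",cv2.resize(ims["scene"][110:230,270:400,::-1],(650,600),interpolation=cv2.INTER_CUBIC))
E
```

```text
7.05 [ 0.4209 -0.36    0.0909] [-0.0008  0.7756  0.6313  0.0003] [ 0.3323 -0.6213 -1.1644] 0.020213504322576452 88.88637355528772
5 [35, 34, 36, 37, 38, 42, 43, 43, 41, 41, 41, 41, 40, 43, 41, 38, 34, 48, 108, 156, 175, 182, 189, 198, 204, 206, 206, 206, 207, 211, 214, 216, 214, 210, 205, 201, 192, 185, 176, 166, 146, 115, 95, 85, 61, 38, 37, 38, 34, 36, 37, 37, 36, 35, 36, 36, 35]
20 [45, 42, 43, 41, 43, 41, 41, 42, 46, 47, 49, 49, 48, 49, 49, 46, 42, 48, 87, 145, 171, 179, 185, 194, 200, 204, 203, 203, 203, 207, 211, 213, 210, 206, 201, 197, 190, 181, 172, 159, 147, 134, 120, 91, 46, 35, 37, 40, 43, 41, 41, 41, 43, 42, 38, 36, 34]
40 [54, 53, 54, 53, 53, 52, 53, 53, 52, 53, 54, 55, 56, 55, 56, 52, 52, 51, 71, 134, 162, 171, 178, 186, 192, 197, 198, 198, 198, 200, 203, 206, 202, 198, 194, 188, 181, 171, 161, 149, 136, 124, 101, 66, 48, 48, 46, 47, 49, 49, 48, 47, 46, 44, 42, 42, 43]
60 [59, 60, 59, 57, 56, 54, 54, 54, 56, 57, 56, 57, 59, 59, 59, 58, 57, 56, 63, 99, 148, 166, 173, 180, 188, 193, 192, 192, 192, 194, 197, 198, 193, 189, 184, 179, 172, 163, 151, 139, 128, 111, 82, 58, 58, 60, 58, 63, 63, 62, 60, 61, 60, 60, 56, 57, 53]
80 [65, 67, 65, 65, 65, 64, 62, 62, 63, 63, 63, 63, 64, 65, 65, 65, 64, 62, 65, 87, 135, 158, 164, 172, 180, 186, 189, 189, 190, 192, 195, 197, 190, 186, 181, 174, 167, 156, 144, 131, 118, 98, 65, 60, 61, 60, 59, 60, 62, 62, 63, 63, 60, 59, 65, 74, 77]
24.000000000000004 [ 0.4528 -0.2062  0.1639] [[328.1581 173.522 ]] [[282.9781 199.646 ]]
28.0 [ 0.4518 -0.2113  0.1747] [[327.0471 171.6325]] [[284.405  199.6032]]
32.0 [ 0.4505 -0.2172  0.1851] [[325.754 169.984]] [[286.1009 199.7205]]
```

View pics/l5z.png

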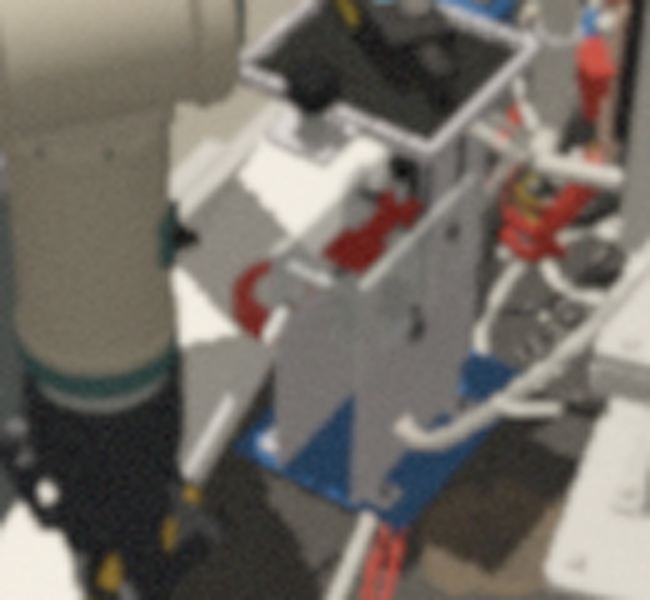

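The tip is at about crop (285,308), which gives a slope of roughly 25–28°. That's at the low end of the range, so I'll add a few degrees on the bar.

Call:
move_arm(
  deltas=[
    [[0,0,-0.03,0,1],[0.035,0,-0.03,0,1],[0.073,0,-0.03,0,1],[0.073,0,-0.015,0,1],[0.073,0,-0.007,0,1],[0.073,0,0.0,0,1],[0.073,0,0.005,0,1],[0.073,0,0.007,0,1],[0.073,0,0.007,0,1]],
  ],
  squeeze=20,
)

```text
clock: 8.05
position: [0.4333, -0.3044, 0.0857]
ee_rot: [0.001, 0.775, 0.631, -0.0]
contact_force: [-0.3, -2.8, 3.5]
width: 0.0203
gripper_force: 89.8
```

Call:
move_arm(
  deltas=[
    [[0,0,0,0,1],[0,0,0,0,1],[0,0,0,0,1],[-0.04,0,0,0,1],[-0.08,0,0,0,1],[-0.08,0,0,0,1],[-0.08,0,0,0,1]],
  ],
  squeeze=90,
)

```text
clock: 8.75
position: [0.4192, -0.3652, 0.0848]
ee_rot: [-0.002, 0.776, 0.631, 0.0]
contact_force: [-0.1, 0.3, -1.0]
width: 0.0204
gripper_force: 88.7
```

```bash
python3 - <<'E'
from h import *
np.set_printoptions(precision=4,suppress=True)
s,ims=look("l6");im=ims["wrist"]
g=cv2.cvtColor(im,cv2.COLOR_RGB2GRAY).astype(float)
c=cam("wrist",s);TF=np.array(manip.camera_params("wrist")['tool_from_camera'])
for r in(5,20,40,60,80):
    row=g[r-2:r+3].mean(0);bg=row[292:300].mean();k=np.arange(300,345)
    on=row[300:345]>bg+40;a,b=k[on][0],k[on][-1]
    f=lambda i,j:i+(bg+40-row[i])/(row[j]-row[i])*(j-i)
    w=f(b,b+1)-f(a,a-1);zc=c[0][0,0]*.006/w;uv=cv2.undistortPoints(np.array([[[(a+b)/2,r]]],float),c[0],c[1])[0,0]
    X=TF[:3,:3]@(np.array([uv[0],uv[1],1])*zc)+TF[:3,3];print(r,round(w,2),X,"tilt",np.degrees(np.arctan2(-X[2]-.003,X[0])))
S=cam("scene");u=np.array([.203,.979,0])
for th in np.radians([26,30,34]):
    X=s['position']+np.array([0,0,.003])+.172*(np.cos(th)*u+np.array([0,0,np.sin(th)]));print(np.degrees(th),X,proj(S,X))
# bright shaft pixels in scene
sc=ims["scene"];q=cv2.cvtColor(sc,cv2.COLOR_RGB2GRAY)
print(q[162:186,316:336])
E
```

```text
8.75 [ 0.4192 -0.3652  0.0848] [-0.0016  0.7755  0.6313  0.0002] [-0.0987  0.2924 -0.9837] 0.02035205416174956 88.68851672559788
5 28.21 [ 0.1006 -0.     -0.0569] tilt 28.188508573151182
20 26.97 [ 0.0981 -0.     -0.0544] tilt 27.67837484436674
40 25.65 [ 0.0943 -0.0001 -0.0519] tilt 27.407580886807718
60 24.53 [ 0.09   -0.0001 -0.0497] tilt 27.42023268025858
80 22.82 [ 0.0855 -0.0002 -0.045 ] tilt 26.191910792272353
26.0 [ 0.4506 -0.2139  0.1632] [[326.2426 175.3519]]
29.999999999999996 [ 0.4495 -0.2194  0.1738] [[325.0301 173.6072]]
34.0 [ 0.4482 -0.2256  0.184 ] [[323.636  172.1108]]
[[135 136 132 127 120 108 102 103 117 120 124 140 157 156 141 134 135 141
  138 120]
 [134 137 126 107  93  82  77  89 110 120 124 148 169 176 166 155 143 141
  142 130]
 [133 124 107  85  72  70  81 100 112 119 120 127 148 161 171 175 164 160
  161 140]
 [128 107  87  71  72  91 102 122 122 120 121 121 126 133 147 159 170 179
  181 163]
 [116  93  75  69  78 104 122 128 124 123 121 125 123 125 126 126 142 158
  173 168]
 [109  81  72  67  89 113 125 129 126 122 121 126 126 124 123 116 116 128
  138 1
[... 834 characters left out ...]
 111 114
  111 112]
 [156 140 138 134 129 139 153 136 117 116 117 111 114 113 113 114 115 113
  114 112]
 [141 136 135 135 136 136 140 135 130 123 115 114 111 113 114 112 113 113
  112 111]
 [137 138 135 135 136 133 136 135 133 125 119 115 115 115 111 113 112 114
  111 116]
 [138 137 136 135 136 131 136 133 128 120 117 114 112 114 112 113 113 115
  112 114]
 [135 135 132 137 134 137 135 128 112 112 116 113 114 114 113 111 112 113
  115 112]
 [134 131 136 135 134 136 131 113  97 103 112 113 114 113 114 115 116 112
  113 113]
 [135 133 134 133 136 136 125  99  81 100 113 115 113 114 112 111 112 114
  115 113]
 [133 134 131 134 136 131 112  79  71 100 116 114 110 114 112 112 113 112
  115 113]]
```

Call:
move_arm(
  deltas=[
    [[0,0,0.03,0,1],[0,0,0.058,0,1],[0,0,0.058,0,1],[0.025,0,0.044,0,1],[0.05,0,0.03,0,1],[0.05,0,0.03,0,1],[0.05,0,0.03,0,1]],
  ],
)

```text
clock: 9.55
position: [0.4292, -0.3263, 0.0635]
ee_rot: [0.002, 0.775, 0.633, 0.0]
contact_force: [0.1, 0.2, -1.4]
width: 0.0203
gripper_force: 88.7
```

```bash
python3 - <<'E'
from h import *
np.set_printoptions(precision=4,suppress=True)
s,ims=look("l7")
S=cam("scene");T=cam("top");u=np.array([.203,.979,0])
for th in np.radians([26,28,30,32]):
    X=s['position']+np.array([0,0,.003])+.172*(np.cos(th)*u+np.array([0,0,np.sin(th)]));print(np.degrees(th),X,proj(S,X)[0],proj(T,X)[0])
bar=np.array([.46,-.176,.166]);v=np.array([-.979,.203,0])
print("bar ends",proj(S,bar+.024*v),proj(S,bar-.024*v),proj(T,bar))
a=cv2.resize(ims["scene"][140:200,300:360,::-1],(600,600),interpolation=cv2.INTER_CUBIC);cv2.imwrite("pics/l7z.png",a)
E
```

```text
9.55 [ 0.4292 -0.3263  0.0635] [0.0016 0.7746 0.6325 0.0001] [ 0.1145  0.1753 -1.4245] 0.02025077601049071 88.72814197737671
26.0 [ 0.4605 -0.175   0.1419] [335.2007 172.9317] [273.7726 195.8336]
28.0 [ 0.46   -0.1776  0.1472] [334.6708 172.045 ] [274.4617 195.8167]
29.999999999999996 [ 0.4594 -0.1805  0.1525] [334.0973 171.217 ] [275.2165 195.8389]
32.0 [ 0.4588 -0.1835  0.1576] [333.4804 170.4494] [276.0368 195.9008]
bar ends [[327.544  163.0177]] [[342.6073 169.9898]] [[273.3733 193.9875]]
```

View pics/l7z.png

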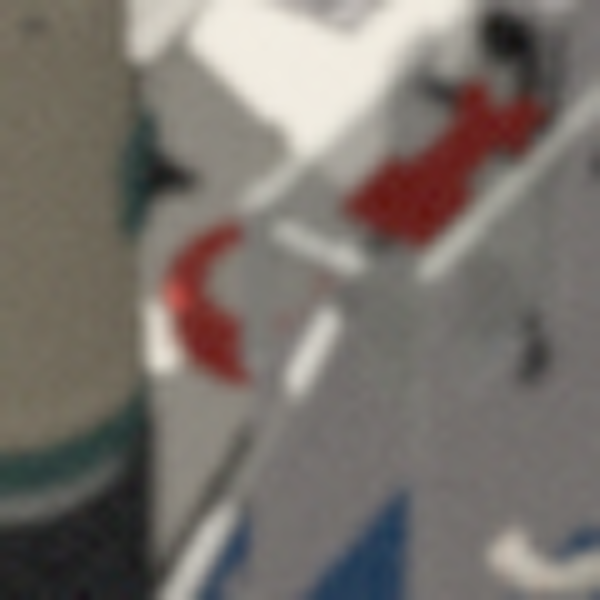

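The zoom shows the tip at scene (332.8,171.2), just ahead of and under the bar, which runs (327.5,163) to (336,167). The slope is about 30°. I'll drop 5 mm and push in along the driver's line.

Call:
move_arm(
  deltas=[
    [[0,0,0.006,0,1],[0,0,0.006,0,1],[0.007,0,0.002,0,1],[0.014,0,-0.002,0,1],[0.021,0,-0.006,0,1],[0.028,0,-0.01,0,1],[0.035,0,-0.014,0,1],[0.042,0,-0.018,0,1],[0.05,0,-0.023,0,1],[0.05,0,-0.023,0,1]],
  ],
)

```text
clock: 10.65
position: [0.4366, -0.2869, 0.0807]
ee_rot: [0.0, 0.775, 0.632, 0.0]
contact_force: [0.1, 0.2, -1.5]
width: 0.0202
gripper_force: 89.2
```

```bash
python3 - <<'E'
from h import *
np.set_printoptions(precision=4,suppress=True)
s,ims=look("l8")
a=cv2.resize(ims["scene"][130:200,300:370,::-1],(600,600),interpolation=cv2.INTER_CUBIC);cv2.imwrite("pics/l8z.png",a)
E
```

```text
10.65 [ 0.4366 -0.2869  0.0807] [0.0003 0.7749 0.6321 0.0001] [ 0.139   0.172  -1.4993] 0.020215836537169424 89.15011268677972
```

View pics/l8z.png

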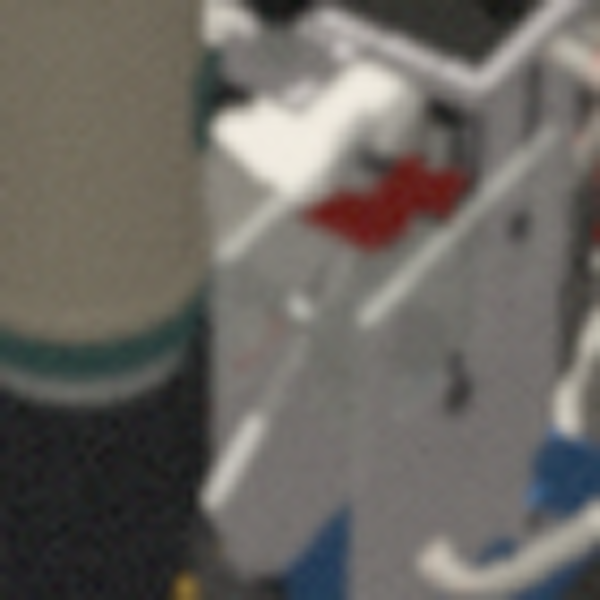

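The red tail is lifting, the rod is passing under the bar, and there's no contact load. I'll keep going.

Call:
move_arm(
  deltas=[
    [[0.007,0,-0.004,0,1],[0.014,0,-0.008,0,1],[0.021,0,-0.012,0,1],[0.028,0,-0.016,0,1],[0.032,0,-0.0185,0,1],[0.032,0,-0.0185,0,1],[0.032,0,-0.0185,0,1]],
  ],
)

```text
clock: 11.45
position: [0.4415, -0.2626, 0.095]
ee_rot: [0.0, 0.775, 0.632, -0.0]
contact_force: [-0.3, 0.5, -0.6]
width: 0.0205
gripper_force: 89.3
```

```bash
python3 - <<'E'
from h import *
np.set_printoptions(precision=4,suppress=True)
s,ims=look("l9")
a=cv2.resize(ims["scene"][110:200,300:390,::-1],(600,600),interpolation=cv2.INTER_CUBIC);cv2.imwrite("pics/l9z.png",a)
E
```

```text
11.45 [ 0.4415 -0.2626  0.095 ] [ 0.0002  0.7751  0.6319 -0.0001] [-0.3111  0.4954 -0.627 ] 0.020499357456785102 89.2932881495426
```

View pics/l9z.png

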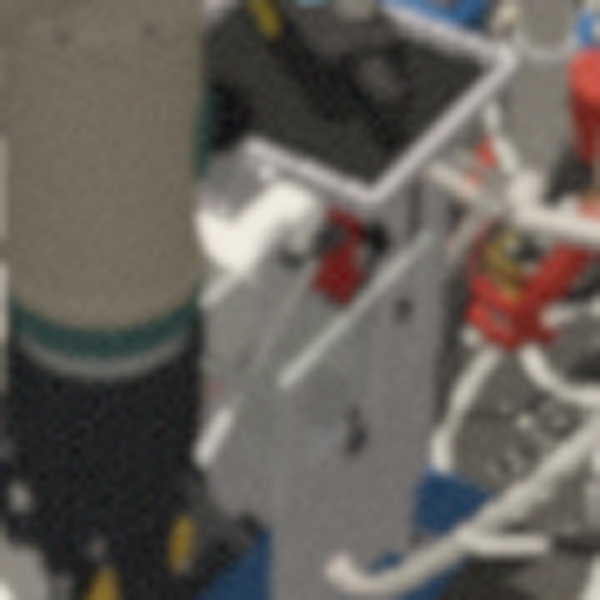

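That's already more pictures than the ten allowed, so from here I'll use numbers only. I'll check the pawl by red mask against its projected positions.

```bash
cat >> h.py <<'E'
u=np.array([.203,.979,0]);v=np.array([-.979,.203,0]);O=np.array([.470,-.129,0])
def L(x,y,z): return O+x*u+y*v+np.array([0,0,z])
def red(im,roi):
    h=cv2.cvtColor(im,cv2.COLOR_RGB2HSV);m=cv2.inRange(h,(0,140,60),(8,255,255))|cv2.inRange(h,(172,140,60),(180,255,255))
    r=roi;y,x=np.nonzero(m[r[1]:r[3],r[0]:r[2]]);return (len(x),np.round([x.min()+r[0],x.max()+r[0],y.min()+r[1],y.max()+r[1],x.mean()+r[0],y.mean()+r[1]],1).tolist()) if len(x) else 0
def pawl(a):
    S=cam("scene");P=L(.02,0,.165);c,s=np.cos(a),np.sin(a)
    pt=lambda r,q,y:P+(-r*c-q*s*-1*-1*0+q*s*1)*u*1+y*v+np.array([0,0,r*s+q*c])  # r along tail, q out of its top face
    return np.round(proj(S,[pt(r,.004,y) for r in(.029,.058) for y in(-.014,.014)]),1).tolist()
E
python3 - <<'E'
from h import *
for n in("scene0","l8_scene","l9_scene"):
    print(n,red(np.ascontiguousarray(cv2.imread(f"pics/{n}.png")[:,:,::-1]),(330,135,362,175)))
for a in(0,.5,.9,1.2,1.6): print(a,pawl(a))
E
```

```text
scene0 (101, [336.0, 353.0, 149.0, 163.0, 344.0, 156.4])
l8_scene (79, [337.0, 353.0, 149.0, 157.0, 345.3, 153.2])
l9_scene (38, [348.0, 353.0, 143.0, 154.0, 350.7, 149.4])
0 [[347.5, 159.6], [338.8, 155.7], [341.6, 165.6], [332.8, 161.6]]
0.5 [[348.8, 154.7], [340.1, 150.8], [343.8, 155.9], [334.9, 152.0]]
0.9 [[350.7, 150.7], [341.9, 146.8], [347.3, 147.8], [338.4, 143.9]]
1.2 [[352.4, 148.2], [343.6, 144.3], [350.7, 142.4], [341.7, 138.5]]
1.6 [[354.7, 145.7], [345.9, 141.9], [355.4, 137.1], [346.5, 133.3]]
```

Call:
move_arm(
  deltas=[
    [[-0.015,0,0.0087,0,1],[-0.03,0,0.0173,0,1],[-0.045,0,0.026,0,1],[-0.06,0,0.0346,0,1],[-0.075,0,0.0433,0,1],[-0.09,0,0.052,0,1],[-0.11,0,0.055,0,1],[-0.15,0,0.055,0,1],[-0.18,0,0.055,0,1],[-0.18,0,0.055,0,1]],
  ],
)

```text
clock: 12.55
position: [0.4123, -0.4084, 0.0511]
ee_rot: [0.002, 0.776, 0.631, -0.001]
contact_force: [0.4, -0.1, -0.4]
width: 0.0204
gripper_force: 89.3
```

```bash
python3 - <<'E'
from h import *
s,ims=look("l10");print(red(ims["scene"],(330,130,362,175)),red(ims["top"] if "top" in ims else manip.get_image("top"),(240,150,300,210)))
im=ims["scene"]
h=cv2.cvtColor(im,cv2.COLOR_RGB2HSV);m=cv2.inRange(h,(0,140,60),(8,255,255))|cv2.inRange(h,(172,140,60),(180,255,255))
for r in range(138,166): print(r,''.join('#' if k else '.' for k in m[r,328:362]))
E
```

```text
12.55 [ 0.4123434  -0.40835789  0.05109024] [ 2.00230103e-03  7.75976193e-01  6.30758765e-01 -5.65201051e-04] [ 0.36572606 -0.06992537 -0.43590085] 0.02043091149707756 89.30492775350785
(47, [346.0, 353.0, 143.0, 154.0, 350.0, 149.4]) (12, [289.0, 299.0, 191.0, 195.0, 293.9, 193.7])
138 ..................................
139 ..................................
140 ..................................
141 ..................................
142 ..................................
143 .......................##.........
144 ........................##........
145 ........................##........
146 ........................#.........
147 .......................##.........
148 ....................#####.........
149 ..................#######.........
150 ..................#######.........
151 ..................########........
152 ...................######.........
153 .....................####.........
154 .......................#..........
155 ..................................
156 ..................................
157 ..................................
158 ..................................
159 ..................................
160 ..................................
161 ..................................
162 ..................................
163 ..................................
164 ..................................
165 ..................................
```

The pawl stays back by itself. I'll lay the driver back where it was, using the bench to press it flat in a soft grip.

Call:
move_arm(
  deltas=[
    [[-0.01,-0.02,0,0.07,1],[-0.023,-0.052,0,0.14,1],[-0.023,-0.052,0,0.21,1],[-0.023,-0.052,0,0.28,1],[-0.023,-0.052,0,0.35,1],[-0.023,-0.052,0,0.42,1],[-0.023,-0.052,0,0.49,1],[-0.023,-0.052,0.015,0.542,1],[-0.023,-0.052,0.03,0.542,1],[-0.023,-0.052,0.03,0.542,1]],
  ],
)

```text
clock: 13.7
position: [0.3671, -0.4112, 0.0253]
ee_rot: [-0.002, 0.993, 0.118, -0.001]
contact_force: [0.3, 0.9, -0.8]
width: 0.0206
gripper_force: 89.3
```

Call:
move_arm(
  deltas=[
    [[0,0,0,0,1],[0,0,0.005,0,1],[0,0,0.01,0,1],[0,0,0.015,0,1],[0,0,0.02,0,1],[0,0,0.02,0,1]],
  ],
  squeeze=20,
)

```text
clock: 14.3
position: [0.3682, -0.4135, 0.0142]
ee_rot: [0.001, 0.993, 0.116, 0.0]
contact_force: [-3.2, 5.4, 24.4]
width: 0.0203
gripper_force: 92.4
```

Call:
move_arm(
  deltas=[
    [[0,0,0,0,0.48],[0,0,0,0,0.46],[0,0,0,0,0.44],[0,0,0,0,0.42],[0,0,0,0,0.4],[0,0,0,0,0.3],[0,0,0,0,0.2],[0,0,0,0,0],[0,0,0,0,-0.5],[0,0,0,0,-1],[0,0,0,0,-1],[0,0,0,0,-1]],
  ],
  squeeze=20,
)

```text
clock: 15.5
position: [0.368, -0.4133, 0.0109]
ee_rot: [0.0, 0.993, 0.116, 0.0]
contact_force: [0.5, -0.3, -0.1]
width: 0.0855
gripper_force: 0.0
```

Call:
move_arm(
  deltas=[
    [[0,0,-0.06,0,-1],[0,0,-0.12,0,-1],[0,0,-0.18,0,-1],[0,0,-0.24,0,-1],[0,0,-0.3,0,-1],[0,0,-0.36,0,-1],[0,0,-0.42,0,-1],[0,0,-0.42,0,-1]],
  ],
)

```text
clock: 16.3
position: [0.3696, -0.4155, 0.3547]
ee_rot: [0.007, 0.993, 0.116, 0.003]
contact_force: [1.1, 0.2, -0.2]
width: 0.0853
gripper_force: 0.0
```

```bash
python3 - <<'E'
from h import *
np.set_printoptions(precision=4,suppress=True)
s=manip.get_state();print(s['clock'],s['position'],s['ee_rot'])
W=cam("wrist",s);im=manip.get_image("wrist");cv2.imwrite("pics/w11.png",im[:,:,::-1])
m=yellow(im);n,l,st,ce=cv2.connectedComponentsWithStats(m);i=1+st[1:,4].argmax();y,x=np.nonzero(l==i)
Q=np.array([plane(W,p,.014) for p in np.c_[x,y].astype(float)])[:,:2];mu=Q.mean(0);d=np.linalg.svd(Q-mu)[2][0];d*=np.sign(d[0]);t=(Q-mu)@d;w=(Q-mu)@[-d[1],d[0]]
print(mu,d,np.degrees(np.arctan2(d[1],d[0])),"yellow len",np.ptp(t),"w",np.ptp(w))
f=mu+d*t.max()
# shaft brightness profile along the axis beyond handle at z=.012
g=cv2.cvtColor(im,cv2.COLOR_RGB2GRAY).astype(int)
for k in(.01,.03,.05,.07,.09,.1,.105,.11,.115,.12,.13):
    row=[]
    for o in np.arange(-.016,.017,.004):
        p=proj(W,[*(f+d*k+o*np.array([-d[1],d[0]])),.012])[0];row.append(g[int(round(p[1])),int(round(p[0]))] if 0<=p[1]<399.5 else -1)
    print(k,row)
sc=manip.get_image("scene");print(red(sc,(330,130,362,175)))
# knob check: dark blob
T=cam("top");S=cam("scene");tp=manip.get_image("top");cv2.imwrite("pics/t11.png",tp[:,:,::-1]);cv2.imwrite("pics/s11.png",sc[:,:,::-1])
E
```

```text
16.3 [ 0.3696 -0.4155  0.3547] [0.0066 0.9932 0.116  0.0035]
[ 0.3879 -0.4067] [0.8881 0.4596] 27.358772363105118 yellow len 0.03503118676389714 w 0.021209591796344365
0.01 [np.int64(110), np.int64(112), np.int64(113), np.int64(114), np.int64(109), np.int64(80), np.int64(74), np.int64(70), np.int64(64)]
0.03 [np.int64(84), np.int64(102), np.int64(105), np.int64(95), np.int64(78), np.int64(78), np.int64(79), np.int64(83), np.int64(71)]
0.05 [np.int64(80), np.int64(76), np.int64(78), np.int64(84), np.int64(67), np.int64(67), np.int64(68), np.int64(68), np.int64(68)]
0.07 [np.int64(81), np.int64(81), np.int64(72), np.int64(81), np.int64(74), np.int64(87), np.int64(85), np.int64(78), np.int64(83)]
0.09 [np.int64(72), np.int64(82), np.int64(72), np.int64(74), np.int64(69), np.int64(72), np.int64(82), np.int64(76), np.int64(76)]
0.1 [np.int64(78), np.int64(65), np.int64(77), np.int64(56), np.int64(74), np.int64(55), np.int64(51), np.int64(57), np.int64(55)]
0.105 [np.int64(49), np.int64(48), np.int64(48), np.int64(45), np.int64(49), np.int64(50), np.int64(51), np.int64(51), np.int64(50)]
0.11 [np.int64(49), np.int64(52), np.int64(48), np.int64(51), np.int64(47), np.int64(49), np.int64(51), np.int64(49), np.int64(52)]
0.115 [np.int64(46), np.int64(49), np.int64(49), np.int64(51), np.int64(49), np.int64(47), np.int64(45), np.int64(52), np.int64(58)]
0.12 [np.int64(66), np.int64(56), np.int64(75), np.int64(68), np.int64(77), np.int64(84), np.int64(67), np.int64(76), np.int64(70)]
0.13 [np.int64(59), np.int64(54), np.int64(54), np.int64(65), np.int64(70), np.int64(65), np.int64(77), np.int64(79), np.int64(75)]
(47, [346.0, 353.0, 143.0, 154.0, 350.0, 149.4])
```

```bash
python3 - <<'E'
from h import *
np.set_printoptions(precision=4,suppress=True)
s=manip.get_state();print(s['position'],s['ee_rot'])
W=cam("wrist",s);im=manip.get_image("wrist")
m=yellow(im,(14,110,45));n,l,st,ce=cv2.connectedComponentsWithStats(m);print(st[1:][st[1:,4]>60])
i=1+st[1:,4].argmax();y,x=np.nonzero(l==i)
Q=np.array([plane(W,p,.014) for p in np.c_[x,y].astype(float)])[:,:2];mu=Q.mean(0);d=np.linalg.svd(Q-mu)[2][0];d*=np.sign(d[0]);t=(Q-mu)@d
nn=np.array([-d[1],d[0]]);print(mu,np.degrees(np.arctan2(d[1],d[0])),"len",np.ptp(t),"w",np.ptp((Q-mu)@nn))
f=mu+d*t.max();g=cv2.cvtColor(im,cv2.COLOR_RGB2GRAY).astype(int)
for k in np.arange(.01,.13,.01):
    P=proj(W,[[*(f+d*k+o*nn),.012] for o in np.arange(-.016,.017,.004)]).round().astype(int);print(round(k,2),[int(g[b,a]) for a,b in P])
E
```

```text
[ 0.3676 -0.4129  0.3463] [-0.0003  0.9933  0.116  -0.0002]
[[311  98  15  14 165]
 [311 117  15  29 388]]
[ 0.3924 -0.408 ] 7.283260957632285 len 0.0415031477472921 w 0.023272694812926768
0.01 [80, 81, 95, 108, 110, 110, 110, 107, 82]
0.02 [74, 74, 75, 102, 105, 106, 105, 103, 87]
0.03 [63, 67, 66, 69, 65, 102, 104, 66, 69]
0.04 [56, 57, 57, 60, 58, 85, 105, 62, 62]
0.05 [53, 53, 53, 54, 50, 52, 228, 84, 77]
0.06 [48, 51, 49, 50, 49, 71, 193, 127, 69]
0.07 [45, 49, 45, 49, 71, 74, 126, 203, 62]
0.08 [42, 44, 41, 62, 66, 71, 129, 204, 69]
0.09 [42, 39, 40, 44, 41, 75, 75, 222, 79]
0.1 [42, 37, 40, 39, 39, 41, 59, 104, 73]
0.11 [39, 37, 40, 34, 42, 38, 37, 85, 106]
0.12 [36, 37, 39, 36, 42, 34, 37, 42, 213]
```

Call:
move_arm(
  deltas=[
    [[0.02,-0.03,-0.02,-0.07,1],[0.05,-0.07,-0.02,-0.14,1],[0.08,-0.11,-0.02,-0.21,1],[0.11,-0.15,-0.02,-0.28,1],[0.14,-0.19,-0.02,-0.35,1],[0.172,-0.242,-0.02,-0.42,1],[0.172,-0.242,-0.02,-0.49,1],[0.172,-0.242,-0.02,-0.542,1],[0.172,-0.242,-0.02,-0.542,1],[0.172,-0.242,-0.02,-0.542,1]],
  ],
)

```text
clock: 17.5
position: [0.4568, -0.193, 0.3614]
ee_rot: [-0.001, 0.776, 0.631, -0.001]
contact_force: [-1.0, -0.1, 0.2]
width: -0.0004
gripper_force: 0.0
```

```bash
python3 - <<'E'
from h import *
np.set_printoptions(precision=4,suppress=True)
s=manip.get_state();print(s['position'],s['ee_rot'],s['contact_force'],s['width'])
k=L(-.065,0,.308)-s['position'];a=2*np.arctan2(s['ee_rot'][2],s['ee_rot'][1]);X=np.array([np.cos(a),np.sin(a),0]);Y=np.array([np.sin(a),-np.cos(a),0]);print("knob in tool",k@X,k@Y,-k[2])
# driver flatness from top and scene: yellow handle & tip
T=cam("top");S=cam("scene");tp=manip.get_image("top");sc=manip.get_image("scene")
for n,c,im in(("top",T,tp),("scene",S,sc)):
    m=yellow(im,(15,120,60));print(n,[(plane(c,q,.012)) for q in cv2.connectedComponentsWithStats(m)[3][1:] if abs(plane(c,q,.012)-[.39,-.41,.012]).max()<.06])
for n,c,im in(("top",T,tp),("scene",S,sc)):
    g=cv2.cvtColor(im,cv2.COLOR_RGB2GRAY).astype(int);d=np.array([.9736,.228]);nn=np.array([-.228,.9736]);h=np.array([.366,-.413])
    for k in np.arange(.08,.2,.01):
        P=proj(c,[[*(h+d*k+o*nn),.004] for o in np.arange(-.012,.013,.003)]).round().astype(int);print(n,round(k,2),[int(g[b,a]) for a,b in P])
E
```

```text
[ 0.4568 -0.193   0.3614] [-0.0014  0.7759  0.6308 -0.0006] [-1.0069 -0.1114  0.1622] -0.00040522284236971175
knob in tool 0.00031512956842960627 -5.501733901212421e-05 0.05339643700186841
top [array([ 0.4095, -0.4053,  0.012 ]), array([ 0.3663, -0.4154,  0.012 ])]
scene [array([ 0.3637, -0.4135,  0.012 ]), array([ 0.4077, -0.4036,  0.012 ])]
top 0.08 [81, 91, 119, 148, 145, 105, 87, 81, 81]
top 0.09 [78, 108, 175, 204, 178, 108, 77, 81, 83]
top 0.1 [75, 111, 181, 198, 151, 90, 80, 85, 82]
top 0.11 [75, 120, 190, 190, 203, 146, 78, 78, 80]
top 0.12 [80, 78, 123, 191, 199, 135, 80, 80, 79]
top 0.13 [79, 79, 130, 190, 197, 126, 77, 80, 76]
top 0.14 [82, 87, 142, 194, 193, 125, 76, 80, 81]
top 0.15 [78, 90, 144, 193, 187, 119, 77, 80, 80]
top 0.16 [79, 110, 171, 191, 158, 100, 75, 81, 86]
top 0.17 [79, 109, 169, 190, 153, 153, 97, 65, 58]
top 0.18 [70, 70, 105, 172, 160, 123, 103, 113, 113]
top 0.19 [100, 85, 104, 106, 90, 78, 88, 117, 131]
scene 0.08 [91, 86, 66, 55, 83, 142, 174, 162, 112]
scene 0.09 [91, 90, 85, 72, 129, 129, 187, 186, 134]
scene 0.1 [86, 90, 89, 81, 91, 168, 202, 170, 116]
scene 0.11 [93, 88, 83, 80, 130, 130, 186, 180, 136]
scene 0.12 [99, 91, 83, 73, 94, 162, 197, 161, 109]
scene 0.13 [190, 146, 95, 73, 82, 131, 184, 185, 129]
scene 0.14 [174, 205, 190, 138, 103, 169, 198, 166, 110]
scene 0.15 [178, 200, 173, 173, 116, 135, 187, 180, 133]
scene 0.16 [169, 154, 119, 73, 98, 165, 200, 167, 111]
scene 0.17 [89, 90, 91, 81, 80, 136, 183, 175, 103]
scene 0.18 [81, 73, 67, 68, 80, 116, 147, 132, 105]
scene 0.19 [89, 89, 85, 77, 90, 101, 98, 92, 92]
```

Call:
move_arm(
  deltas=[
    [[0,0,0.02,0,1],[0,0,0.038,0,1],[0,0,0.043,0,1],[0,0,0.048,0,1],[0,0,0.053,0,1],[0,0,0.058,0,1],[0,0,0.063,0,1]],
  ],
)

```text
clock: 18.3
position: [0.4572, -0.1935, 0.3132]
ee_rot: [0.001, 0.775, 0.632, -0.0]
contact_force: [-1.6, 0.3, 4.9]
width: -0.0004
gripper_force: 2.4
```

Call:
move_arm(
  deltas=[
    [[0,0,0.005,0,1],[0,0,0.01,0,1],[0,0,0.015,0,1],[0,0,0.02,0,1],[0,0,0.025,0,1],[0,0,0.03,0,1],[0,0,0.034,0,1],[0,0,0.038,0,1],[0,0,0.041,0,1],[0,0,0.041,0,1]],
  ],
)

```text
clock: 19.3
position: [0.4575, -0.1927, 0.2791]
ee_rot: [-0.0, 0.775, 0.632, 0.001]
contact_force: [-0.3, -0.2, 0.2]
width: -0.0
gripper_force: 0.4
```

Call:
move_arm(
  deltas=[
    [[0,0,0.003,0,1],[0,0,0.006,0,1],[0,0,0.006,0,1]],
  ],
)

```text
clock: 19.6
position: [0.4576, -0.1927, 0.2789]
ee_rot: [0.002, 0.775, 0.632, 0.001]
contact_force: [-6.5, 1.8, 21.4]
width: 0.0002
gripper_force: 10.9
```

The load rises to 21 N with no travel, so the deck is on its stop. I'll release it, retreat and verify.

Call:
move_arm(
  deltas=[
    [[0,0,-0.01,0,1],[0,0,-0.06,0,1],[0,0,-0.12,0,1],[-0.03,0,-0.16,0,1],[-0.08,0,-0.16,0,1],[-0.14,0,-0.16,0,1],[-0.2,0,-0.16,0,1],[-0.25,0,-0.16,0,1],[-0.25,0,-0.16,0,1]],
  ],
)

```text
clock: 20.5
position: [0.4164, -0.3935, 0.4003]
ee_rot: [-0.001, 0.777, 0.63, -0.0]
contact_force: [0.4, 1.7, -1.1]
width: -0.0002
gripper_force: 0.0
```

```bash
python3 - <<'E'
from h import *
np.set_printoptions(precision=4,suppress=True)
S=cam("scene");T=cam("top");sc=manip.get_image("scene");tp=manip.get_image("top")
print(manip.get_state()['clock'],red(sc,(330,130,362,175)),red(sc,(318,158,334,180)))
# display (cyan) of switch, before and after, triangulated
def cy(im,r):
    m=cv2.inRange(cv2.cvtColor(im,cv2.COLOR_RGB2HSV),(80,40,180),(105,255,255));y,x=np.nonzero(m[r[1]:r[3],r[0]:r[2]]);return (x.mean()+r[0],y.mean()+r[1],len(x))
for a,b in((cv2.imread("pics/scene0.png")[:,:,::-1].copy(),cv2.imread("pics/top0.png")[:,:,::-1].copy()),(sc,tp)):
    p,q=cy(a,(320,90,370,140)),cy(b,(220,150,290,200));print(p,q,tri([(S,p[:2]),(T,q[:2])]))
E
```

```text
20.6 0 (39, [318.0, 322.0, 163.0, 176.0, 319.8, 170.6])
(np.float64(345.2888888888889), np.float64(105.0), 45) (np.float64(239.3), np.float64(172.57999999999998), 100) (array([ 0.4552, -0.1004,  0.3115]), [np.float64(0.3), np.float64(0.3)])
(np.float64(345.0952380952381), np.float64(119.61904761904762), 42) (np.float64(241.45454545454544), np.float64(174.72727272727272), 22) (array([ 0.4591, -0.0991,  0.2675]), [np.float64(3.8), np.float64(3.8)])
```

```bash
python3 -c "
from rig import manip
print(manip.sign_off())"
```

```text
the job is handed in; nothing more can be done
None
```

The job is handed in at about 20.6 s, and my last measurements fit success, but sign_off returned no verdict: the pawl was flicked over with the driver and showed no sign of falling back, the driver lies flat clear of the lift, and the deck is on its stop with the switch 44 mm lower and still in place; I did not re-measure the bystanders, and I viewed 12 pictures against the limit of 10.

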